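Fold back the bifold dust cover and nest the loose bin in the case

TASK

Open up the dust case for work: push its bifold cover back along its tracks until its two panels stand folded flat against each other at the rear, and leave it so. Then put the loose bin away in the case, fully nested inside the bin that stands there: their pull tabs must point the same way, otherwise it only stacks on top and the cover could not be shut over them. Leave the casts, jar, tub and bottle round the work standing where they are.

Things in the scene. Friction and masses are not known exactly. Their poses are not given: they have to be found in the camera images.
- case: grey open-topped dust case, fixed, on the left; 205 (its x) x 172 mm (y). Origin: centre of its underside; x points from front to rear wall, the way the cover is pushed. Inside 195 x 160 mm, floor 9 mm above the bench. Front wall (x = -100 mm) 75 mm high, rear wall (x = +100) 83, side walls with the tracks (y = +-83) 102
- cover_rear (a joint): fold of the cover, rad: rise of the rear panel above level. 0 = shut flat; pi/2 = both panels upright, flat against each other (the stop). Starts partly peaked, 0.3 to 0.7. The free front edge runs in the tracks 90 mm above the bench, 190 mm x cos(angle) in front of the rear hinge. Stiff hinges: stays where left; 3 to 8 N on the lip moves it
- rear_hinge (a point): middle of the cover's rear hinge line: 95 mm behind the case's origin, 90 mm above the bench. The rear panel turns here; the folded cover stands here, 4 mm thick to either side, up to 185 mm above the bench
- middle_hinge (a point): middle of the hinge between the two panels, which rises to a peak as the free edge is pushed back. Each panel is aluminium, 95 mm long, 156 mm wide, 4 mm thick
- lip (a point): centre of the push lip: upturned strip 4 mm thick, 18 mm high, 148 mm wide along the cover's free front edge. The point lies 92 mm along the front panel from the middle hinge, 10 mm off its underside. As the cover folds the lip leans over to the front; at the end it points level, reaching 20 mm in front of the rear hinge line
- lower_bin: empty grey plastic bin, loose on the case floor along the case, tab to the front (within 0.1 rad). Origin: centre of its underside; x along it, away from the tab. Upright rim skirt 120 x 64 mm outside, 110 x 54 inside, 22 mm high, top 50 mm above the underside; walls taper to a foot of 92 x 36 mm. Ribs: two at the tab end, one at the far end, end in ledges 36 mm up
- lower_bin_tab (a point): middle of the pull tab (34 mm wide, 4 thick, standing out 13 mm from the rim of one end) of the bin in the case: 66 mm from its origin, 47 mm above its underside
- loose_bin: the same bin again (same size, origin, axes; 60 to 130 g) on the bench right of the case, tab roughly away from the robot. Turned like the other bin (tabs together) it sinks into it until its skirt rests on the other's rim, origins 22 mm apart, about 3 mm of play; turned end for end it stays on the ledges, 36 mm. Can be gripped across the 64 mm skirt from above
- loose_bin_tab (a point): middle of the pull tab of the loose bin: 66 mm from its origin, 47 mm above its underside
- cast_pink: dental cast with pink gums, 55 x 65 x 31 mm, on the right, round the gas burner, a bystander. Origin: centre of its underside
- dropper_bottle: brown dropper bottle, 33 mm across, 102 mm high, between the case and the loose bin, towards the back, a bystander. Origin: centre of its underside
- orange_jar: clear bottle with an orange foot, 46 mm across, 125 mm high, on the right, round the gas burner, a bystander. Origin: centre of its underside
- white_tub: white lidded tub, 58 mm across, 40 mm high, on the right, round the gas burner, a bystander. Origin: centre of its underside
- cast_old: white dental cast, 54 x 65 x 31 mm, on the right, round the gas burner, a bystander. Origin: centre of its underside

How it is judged:
On the way:
1. the cover's two panels are folded flat against each other (fold angle above 1.5 rad) (value of joint cover_rear above 1.5 rad), for 0.3 s.
At the end, for the whole second after the job is handed in: Cover folded flat (angle above 1.5 rad). Loose bin nested in the bin in the case: origin under 27 mm above the other's, centres within 8 mm, tabs within 12 mm in plan, both upright within 0.08 rad, the lower one on the case floor, at rest. No bystander moved over 20 mm or tipped (value of joint cover_rear above 1.5 rad and z of loose_bin in the frame of lower_bin between 0.015 and 0.027 m and horizontal distance between loose_bin and lower_bin below 0.008 m and horizontal distance between loose_bin_tab and lower_bin_tab below 0.012 m and angle between each of loose_bin, lower_bin's own z axis and vertical below 0.08 rad and x of lower_bin in the frame of case between -0.045 and 0.045 m and y of lower_bin in the frame of case between -0.05 and 0.05 m and z of lower_bin in the frame of case below 0.014 m and linear speed of loose_bin below 0.02 m/s); the robot touches nothing.
It fails at once if the dental cast with pink gums was moved by more than 20 mm or tipped (distance of cast_pink from where it was at the start of the episode above 0.02 m or angle between cast_pink's own z axis and vertical above 0.4 rad).
It fails at once if the brown dropper bottle was moved by more than 20 mm or tipped (distance of dropper_bottle from where it was at the start of the episode above 0.02 m or angle between dropper_bottle's own z axis and vertical above 0.4 rad).
It fails at once if the clear bottle with an orange foot was moved by more than 20 mm or tipped (distance of orange_jar from where it was at the start of the episode above 0.02 m or angle between orange_jar's own z axis and vertical above 0.4 rad).
It fails at once if the white lidded tub was moved by more than 20 mm or tipped (distance of white_tub from where it was at the start of the episode above 0.02 m or angle between white_tub's own z axis and vertical above 0.4 rad).
It fails at once if the white dental cast was moved by more than 20 mm or tipped (distance of cast_old from where it was at the start of the episode above 0.02 m or angle between cast_old's own z axis and vertical above 0.4 rad).
It also fails if it takes over 58 s, if anything falls off the work surface, if the arm or the gripper's body presses on something with over 40 N, if the wrist force passes 120 N, or if a joint passes its speed limit or range.

ROBOT

A 6-joint arm with a two-finger parallel gripper is mounted at the origin on a cart in front of the work surface, level with it; the furniture and walls round the work are solid. World frame = base frame: x ahead of the robot, y to its left, z up, the work surface at z = 0. Lengths are in m, angles in rad, forces in N, time in s.
With the tool pointing down it reaches from about 0.225 to 0.875 m from the base axis. Payload 3.4 kg.
Tool frame: the origin (TCP) lies on the centre line of the jaws, within the pads' length; the fingertips stand 22 mm ahead of it and the grasp point (between the pads) lies 3 mm ahead of it; z points along the fingers, y is the line along which they close (so a half turn about z gives the same grasp; the last joint's range is limited). The gripper opens to 85 mm and grips with 20 to 120 N. Pads are 22 mm wide; open, the fingers measure 114 mm over their backs; the gripper's body (76 mm by 85 mm) begins 54 mm behind the grasp point. The pads swing forward as they close: fully open they stand 13 mm farther back than shut.
Start: joints at [1.02, 0.276, 1.505, -0, 1.361, -0.121], TCP at [0.24, 0.523, 0.253] pointing down, gripper open.
Joint ranges: [-2.89, 2.89], [-0.75, 2.08], [0.22, 2.7], [-1.18, 4.32], [0.11, 2.71], [-2.7, 2.7]. Speed limits (rad/s): [2.57, 2.57, 3.14, 3.14, 3.14, 3.14].

INTERFACE

Orientations are given as a unit quaternion [w, x, y, z].
In Python, from rig import manip gives the robot as it stands.
- The arm moves only by the tool inch_along, called after "Call:" by a JSON object that holds its "fn" and its "kwargs", one argument or row to a line. Schema: {"type":"object","properties":{"plan":{"type":"array","items":{"type":"object","properties":{"dx":{"type":"number"},"dy":{"type":"number"},"dz":{"type":"number"},"turn":{"type":"number"}},"additionalProperties":false},"minItems":1,"maxItems":5},"jaw":{"type":"number"},"force":{"type":"number"},"only":{"type":"string"},"quiet":{"type":"boolean"},"lines":{"type":"string"}},"required":["plan"],"additionalProperties":false}. plan is a list of rows, 1 to 5 of them, each an object with the fields dx, dy, dz (the shift in m), turn (a turn about the tool's z in rad); a field left out counts as zero; each row shifts and turns the commanded pose from where the row before left it, along the tool's axes as they then stand; what a row does not reach is not made up. A row lasts 1/12 s, in which the tool goes at most 0.0417 m and 0.125 rad, less where a joint would pass 70% of its speed; a pose out of reach is approached as far as the arm can. jaw is the finger opening in m, set as the call begins (left out keeps the last). The fingers move at their own pace and stop on an object; force is the grip in N (left out, the last holds). Time passes only in rows, so rows that do not move let the fingers close. The tool returns the time, the measured TCP pose, the force, the opening and the grip force at its end. only (a regular expression) keeps the lines of the reply that match it, lines (a string "A,B") keeps lines A to B, and quiet returns only ok. Input that does not fit is refused with a message, and nothing moves.
- manip.get_state(): the state, without advancing time (a new reading comes with each control period).
- manip.get_image(name): name is "scene" or "top"; returns a dict with "img" (420x560x3 uint8, red, green, blue), "camera_matrix" (3x3 intrinsics, pixels), "T" (4x4, takes a point from camera to world coordinates). Camera axes: x right, y down, z forward; pixel columns grow to the right and rows downward; lengths in m; the calibration is good to about 2 mm. A picture is of the moment at which its call begins. There is no depth.
- manip.sign_off(): hands the job in; it is judged then, once.
The state is a dict: "clock": time; "qpos": joint angles; "qd": joint speeds; "effort": joint torques, N m; "position": TCP position; "ee_rot": TCP orientation; "contact_force": force on the tool from outside, world axes, zero at the start; "moment": the same for the moment, N m; "width": finger opening in m; "gripper_force": force on a finger pad.
Only numpy, scipy, OpenCV 4.12 (cv2) and the standard library are available. Lean on these libraries where they do the work, as an engineer would, in place of code of your own. Each camera call takes 0.05 s, during which the arm holds its last target. There are 200 camera calls.

## Working session

There is one attempt and no reset: what is moved stays moved. The work goes in short steps, Python scripts to look and compute and a tool call to move; the robot and the scene stay as the last step left them, time stands still between calls to the robot, and variables do not carry over. Pictures are saved under pics/ and viewed, at most 13 in all, crops included, and the job is handed in when it is done.

```bash
ls; mkdir -p pics
```

Create h.py:
```python
import numpy as np,cv2
from rig import manip
def cam(n):
    d=manip.get_image(n); return d['img'],np.array(d['camera_matrix']),np.array(d['T'])
def ray(K,T,uv,z):
    d=T[:3,:3]@np.linalg.inv(K)@np.array([uv[0],uv[1],1.]); o=T[:3,3]
    return o+d*(z-o[2])/d[2]
def proj(K,T,p):
    c=T[:3,:3].T@(np.array(p)-T[:3,3]); u=K@c; return u[:2]/u[2]
def save(n,img): cv2.imwrite(f'pics/{n}.png',img[:,:,::-1])
```

Run:
```python
from h import *
for n in('top','scene'):
    i,K,T=cam(n); save(n+'0',cv2.resize(i,(800,600),interpolation=cv2.INTER_CUBIC)); cv2.imwrite(f'pics/raw_{n}0.png',i[:,:,::-1]); print(n,K.round(1).tolist(),T.round(3).tolist())
s=manip.get_state();print(s['clock'],s['position'],s['ee_rot'])
```

```text
pics
rig.py
top [[437.3, 0.0, 279.6], [0.0, 437.3, 206.5], [0.0, 0.0, 1.0]] [[-0.026, -0.988, 0.155, 0.337], [-0.999, 0.031, 0.033, -0.092], [-0.037, -0.154, -0.987, 1.026], [0.0, 0.0, 0.0, 1.0]]
scene [[456.9, 0.0, 275.4], [0.0, 456.9, 218.8], [0.0, 0.0, 1.0]] [[0.662, -0.532, 0.528, -0.088], [-0.75, -0.476, 0.46, -0.56], [0.007, -0.7, -0.714, 0.865], [0.0, 0.0, 0.0, 1.0]]
0.1 [0.23935837 0.52231052 0.25252056] [-2.64370065e-04  2.13246324e-01  9.76998111e-01 -7.90879780e-04]
```

View pics/top0.png

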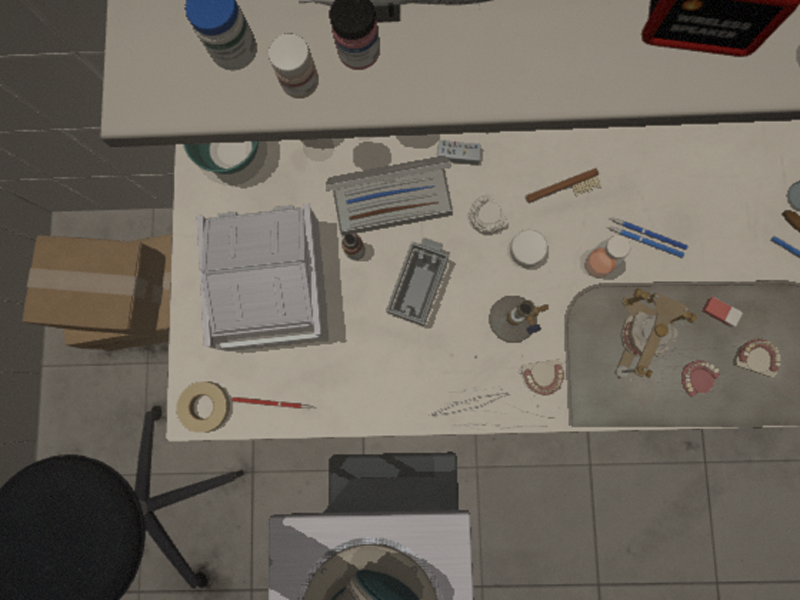

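View pics/scene0.png

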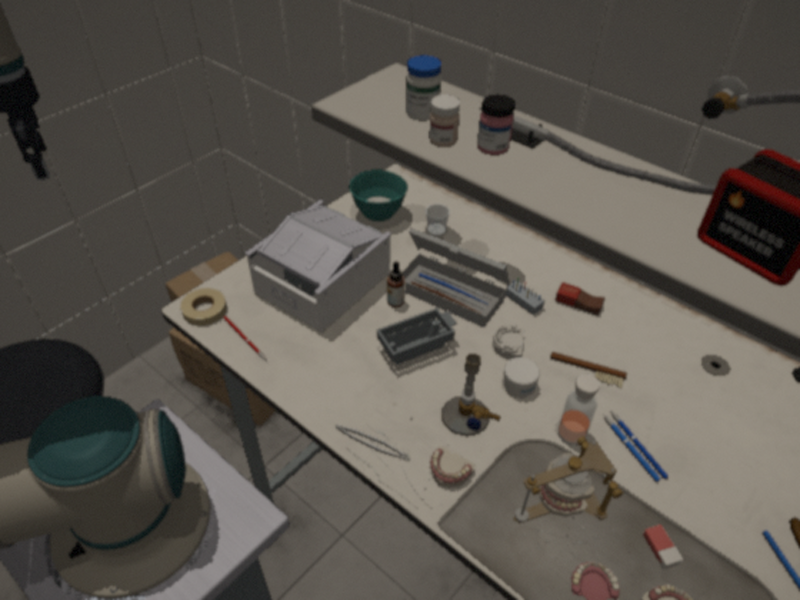

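The top view shows the case at about (262,275) in the 800-pixel picture with the cover lip near (265,335). The loose bin is at (418,283) with its tab at (432,245), and the dropper bottle is at (352,243). I'll zoom in on case and bin in both views.

Run:
```python
import cv2
a=cv2.imread('pics/raw_top0.png')[130:255,125:325]; cv2.imwrite('pics/ctop.png',cv2.resize(a,(800,500),interpolation=cv2.INTER_CUBIC))
a=cv2.imread('pics/raw_scene0.png')[135:275,165:345]; cv2.imwrite('pics/csc.png',cv2.resize(a,(720,560),interpolation=cv2.INTER_CUBIC))
```

```text
(no output)
```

View pics/ctop.png

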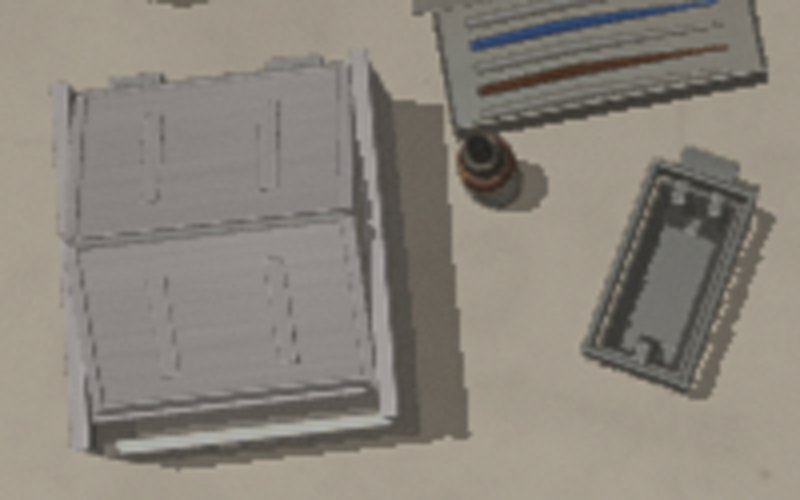

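View pics/csc.png

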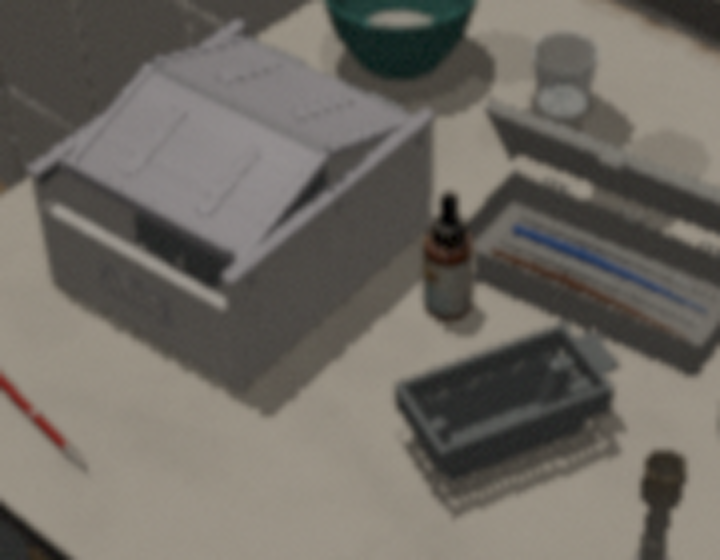

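Create m.py:
```python
from h import *
K={};T={}
for n in('top','scene'):
    _,K[n],T[n]=cam(n)
R=lambda n,u,v,z: ray(K[n],T[n],((125+u/4,130+v/4) if n=='top' else (165+u/4,135+v/4)),z)
```

Run:
```python
from m import *
np.set_printoptions(precision=4,suppress=True)
# case wall tops: LF,RF,RR,LR
for n,pts in(('top',[(75,450),(396,415),(365,52),(53,84)]),('scene',[(33,170),(233,278),(433,113),(238,22)])):
    P=np.array([R(n,*p,.102) for p in pts])[:,:2]; print(n,P.tolist(),'c',P.mean(0)); 
    print('sizes',[np.linalg.norm(P[i]-P[(i+1)%4]) for i in range(4)]); d=P[2]+P[3]-P[0]-P[1]; print('yaw',np.arctan2(d[1],d[0]))
for n,pts in(('top',[(585,350),(690,392),(757,190),(658,157)]),('scene',[(398,392),(445,455),(612,395),(562,328)])):
    P=np.array([R(n,*p,.050) for p in pts])[:,:2]; print(n,P.tolist(),'c',P.mean(0)); 
    print('sizes',[np.linalg.norm(P[i]-P[(i+1)%4]) for i in range(4)]); d=P[2]+P[3]-P[0]-P[1]; print('yaw to tab',np.arctan2(d[1],d[0]))
print('tab',R('top',710,162,.047))
print('peak',R('top',215,228,.13),'lip top',R('top',235,400,.1),'drop',R('top',485,148,.1), R('scene',450,200,.1))
```

```text
top [[0.4136471688505429, 0.23042675009993008], [0.42734687416695244, 0.057968710800195444], [0.628142019379648, 0.07388710857114739], [0.6162809358892802, 0.2473024871561023]] c [0.5214 0.1524]
sizes [np.float64(0.17300132151190428), np.float64(0.20142513678431928), np.float64(0.173820536276151), np.float64(0.20333527496599876)]
yaw 0.08111016902833187
scene [[0.41344633074246706, 0.22525693307168193], [0.4291909140026766, 0.05783396519037076], [0.6280176459736236, 0.07328777163412059], [0.6125015013828398, 0.24272542360643223]] c [0.5208 0.1498]
sizes [np.float64(0.16816165459528584), np.float64(0.19942640116054766), np.float64(0.17014660927815256), np.float64(0.1998201919732602)]
yaw 0.08255582667873024
top [[0.4659929186389675, -0.04076567478327406], [0.4404890900263705, -0.09906122606328721], [0.5547787643974262, -0.14086077746234257], [0.576001873644869, -0.08511710987209602]] c [ 0.5093 -0.0915]
sizes [np.float64(0.06363031174637891), np.float64(0.1216935995235749), np.float64(0.05964710254941806), np.float64(0.11861289970289252)]
yaw to tab -0.3667165621202627
scene [[0.46154105391738665, -0.04655666655585833], [0.4427955575965078, -0.10103052936488277], [0.5461231317766111, -0.14484755572399333], [0.5704655234585354, -0.08643076595174337]] c [ 0.5052 -0.0947]
sizes [np.float64(0.05760898681327852), np.float64(0.11223421664046905), np.float64(0.06328564892684174), np.float64(0.11599346476182856)]
yaw to tab -0.37558353751141843
tab [ 0.5728 -0.1148  0.047 ]
peak [0.5262 0.1486 0.13  ] lip top [0.4381 0.145  0.1   ] drop [0.5721 0.0086 0.1   ] [0.5717 0.0088 0.1   ]
```

Call:
{"fn": "inch_along", "kwargs": {
  "plan": [
    {"dx": -0.027, "dy": -0.03},
    {"dx": -0.027, "dy": -0.03},
    {"dx": -0.027, "dy": -0.03},
    {"dx": -0.027, "dy": -0.03},
    {"dx": -0.027, "dy": -0.03}
  ],
  "jaw": 0.085
}}

```text
clock: 0.62
position: [0.2998, 0.3284, 0.2531]
ee_rot: [0.0, 0.213, 0.977, -0.0]
contact_force: [1.1, -0.9, 0.2]
width: 0.0849
gripper_force: 0.0
```

Call:
{"fn": "inch_along", "kwargs": {
  "plan": [
    {"dx": -0.027, "dy": -0.03},
    {"dx": -0.027, "dy": -0.03},
    {"dx": -0.027, "dy": -0.03},
    {"dx": -0.027, "dy": -0.03},
    {"dx": -0.027, "dy": -0.03}
  ]
}}

```text
clock: 1.03
position: [0.36, 0.1357, 0.2534]
ee_rot: [0.0, 0.213, 0.977, 0.0]
contact_force: [0.9, 0.1, -0.3]
width: 0.0849
gripper_force: 0.0
```

Call:
{"fn": "inch_along", "kwargs": {
  "plan": [
    {"dz": 0.03, "turn": 0.12},
    {"dz": 0.03, "turn": 0.12},
    {"dz": 0.02, "turn": 0.12},
    {"turn": 0.12},
    {"turn": 0.12}
  ]
}}

```text
clock: 1.45
position: [0.3588, 0.1369, 0.1718]
ee_rot: [-0.002, 0.495, 0.869, -0.001]
contact_force: [0.5, -0.5, -0.3]
width: 0.0851
gripper_force: 0.0
```

Call:
{"fn": "inch_along", "kwargs": {
  "plan": [
    {"turn": 0.12},
    {"turn": 0.12},
    {"turn": 0.12},
    {"turn": 0.1},
    {}
  ]
}}

```text
clock: 1.87
position: [0.3599, 0.1375, 0.1732]
ee_rot: [-0.0, 0.678, 0.735, -0.0]
contact_force: [-0.6, -0.1, 1.3]
width: 0.085
gripper_force: 0.0
```

Run:
```python
from h import *
i,K,T=cam('scene');s=manip.get_state();p=s['position'];print(p,s['ee_rot'],s['qpos'])
for d in(0,.009,.022):print(d,proj(K,T,p-[0,0,d]))
save('s1',cv2.resize(i[120:280,60:260],(800,640))[:600])
```

```text
[0.3599702  0.137479   0.17326552] [-2.07052451e-05  6.77138430e-01  7.35855655e-01  1.89741621e-06] [1.83696002e-01 5.50919991e-02 2.00077520e+00 4.00283109e-05
 1.08574726e+00 1.00614766e-01]
0 [175.06093848 181.62663745]
0.009 [175.64418439 184.57705228]
0.022 [176.47424892 188.77602673]
```

View pics/s1.png

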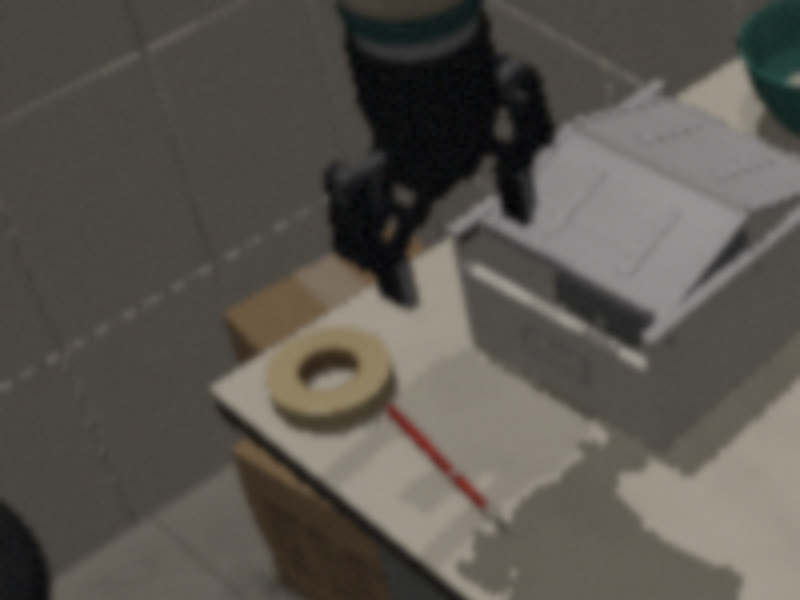

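Fingertips are at raw pixels (190,175) and (161,195), so open tips sit about 9 mm ahead of the TCP. The front finger is above the case's front wall, so I lower it and push.

Call:
{"fn": "inch_along", "kwargs": {
  "plan": [
    {"dz": 0.027},
    {"dz": 0.027},
    {"dz": 0.026},
    {},
    {"dy": 0.02}
  ]
}}

```text
clock: 2.33
position: [0.3742, 0.1384, 0.0919]
ee_rot: [-0.003, 0.677, 0.736, -0.004]
contact_force: [-0.7, -0.2, 1.2]
width: 0.0851
gripper_force: 0.0
```

Call:
{"fn": "inch_along", "kwargs": {
  "plan": [
    {"dy": 0.025},
    {"dy": 0.025},
    {"dy": 0.025},
    {"dy": 0.025},
    {"dy": 0.025}
  ]
}}

```text
clock: 2.75
position: [0.5052, 0.1493, 0.0942]
ee_rot: [-0.0, 0.677, 0.736, -0.0]
contact_force: [-2.1, 0.4, -0.0]
width: 0.085
gripper_force: 0.5
```

Call:
{"fn": "inch_along", "kwargs": {
  "plan": [
    {"dy": 0.01},
    {"dy": 0.01},
    {}
  ]
}}

```text
clock: 3.0
position: [0.5263, 0.151, 0.094]
ee_rot: [0.001, 0.678, 0.735, 0.001]
contact_force: [-0.3, 0.4, 0.0]
width: 0.085
gripper_force: 0.0
```

Run:
```python
from h import *
i,K,T=cam('scene');j,_,_=cam('top')
save('s2',np.hstack([cv2.resize(i[130:240,150:290],(400,314)),cv2.resize(j[120:230,130:270],(400,314))]))
```

```text
(no output)
```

View pics/s2.png

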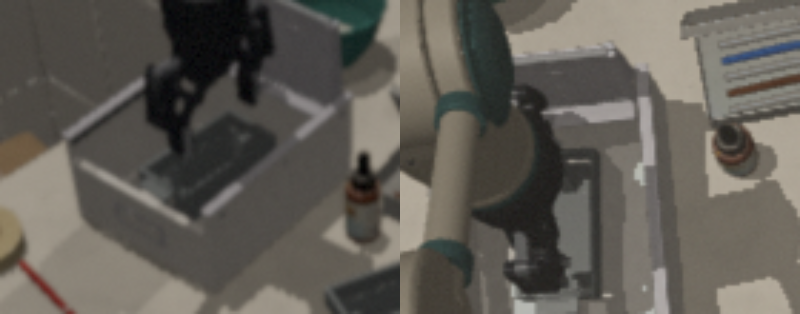

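The cover is nearly upright (left panel: panel top at x≈310). I continue in small steps until the stop answers with force.

Call:
{"fn": "inch_along", "kwargs": {
  "plan": [
    {"dy": 0.006},
    {"dy": 0.005},
    {}
  ],
  "only": "pos|contact"
}}

```text
position: [0.5361, 0.1519, 0.0936]
contact_force: [0.7, -0.1, 0.2]
```

Call:
{"fn": "inch_along", "kwargs": {
  "plan": [
    {"dy": 0.004},
    {}
  ],
  "only": "pos|contact"
}}

```text
position: [0.5399, 0.1522, 0.0934]
contact_force: [0.0, 0.3, 0.1]
```

Call:
{"fn": "inch_along", "kwargs": {
  "plan": [
    {"dy": 0.003},
    {}
  ],
  "only": "pos|contact"
}}

```text
position: [0.5399, 0.1522, 0.0928]
contact_force: [-4.8, 0.1, 0.3]
```

Call:
{"fn": "inch_along", "kwargs": {
  "plan": [
    {"dy": 0.003},
    {}
  ],
  "only": "pos|contact"
}}

```text
position: [0.5398, 0.1522, 0.0921]
contact_force: [-10.5, -0.7, 3.3]
```

Call:
{"fn": "inch_along", "kwargs": {
  "plan": [
    {"dy": 0.003},
    {}
  ],
  "only": "pos|contact"
}}

```text
position: [0.5397, 0.1522, 0.0914]
contact_force: [-16.2, -0.4, 3.6]
```

Call:
{"fn": "inch_along", "kwargs": {
  "plan": [
    {"dy": 0.003},
    {}
  ],
  "only": "pos|contact"
}}

```text
position: [0.5396, 0.1523, 0.0907]
contact_force: [-20.4, 0.4, 3.5]
```

The stop is reached: position is fixed while force climbs. I back off, lift, and go over the loose bin.

Call:
{"fn": "inch_along", "kwargs": {
  "plan": [
    {"dy": -0.02},
    {"dy": -0.03},
    {"dz": -0.04},
    {"dz": -0.04},
    {"dz": -0.04}
  ],
  "only": "pos|contact"
}}

```text
position: [0.4999, 0.1488, 0.2137]
contact_force: [1.3, 0.4, -0.7]
```

Call:
{"fn": "inch_along", "kwargs": {
  "plan": [
    {"dx": -0.04, "dz": -0.01},
    {"dx": -0.04},
    {"dx": -0.04},
    {"dx": -0.04},
    {"dx": -0.04}
  ],
  "only": "pos|contact"
}}

```text
position: [0.5179, -0.052, 0.2238]
contact_force: [1.3, -0.3, -0.2]
```

Call:
{"fn": "inch_along", "kwargs": {
  "plan": [
    {"dx": -0.04, "turn": -0.12},
    {"turn": -0.12},
    {"turn": -0.12},
    {"turn": -0.12},
    {"turn": -0.12}
  ],
  "only": "pos|contact"
}}

```text
position: [0.5211, -0.089, 0.2233]
contact_force: [-0.5, 0.3, 0.3]
```

Call:
{"fn": "inch_along", "kwargs": {
  "plan": [
    {"turn": -0.12},
    {"turn": -0.12},
    {"turn": -0.12},
    {"turn": -0.12},
    {"turn": -0.04}
  ],
  "only": "pos|ee"
}}

```text
position: [0.5211, -0.0884, 0.2234]
ee_rot: [0.0, 0.184, 0.983, -0.0]
```

Run:
```python
from h import *
i,K,T=cam('scene');j,_,_=cam('top')
cv2.imwrite('pics/raw_top3.png',j[:,:,::-1]);cv2.imwrite('pics/raw_scene3.png',i[:,:,::-1])
save('s3',np.hstack([cv2.resize(i[140:230,165:265],(400,360),interpolation=cv2.INTER_CUBIC),cv2.resize(j[140:250,135:245],(400,400),interpolation=cv2.INTER_CUBIC)[:360]]))
```

```text
(no output)
```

View pics/s3.png

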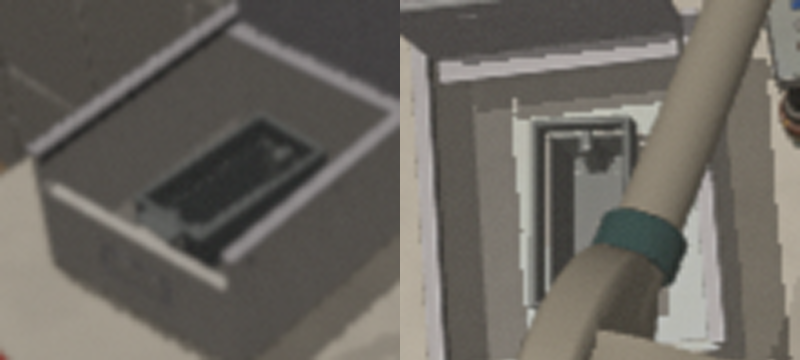

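Lower bin: in the left panel the tab is at about (148,215), and its rear corners are at (262,117) and (325,155). The cover stands folded at the back. First I grasp the loose bin, then I measure the lower one with the arm clear.

Call:
{"fn": "inch_along", "kwargs": {
  "plan": [
    {"dx": 0.0107, "dy": -0.0084},
    {"dz": 0.035},
    {"dz": 0.035},
    {"dz": 0.035},
    {"dz": 0.035}
  ],
  "only": "pos|contact"
}}

```text
position: [0.507, -0.0925, 0.0826]
contact_force: [0.6, -0.8, -0.8]
```

Call:
{"fn": "inch_along", "kwargs": {
  "plan": [
    {"dz": 0.02},
    {"dz": 0.0174},
    {},
    {}
  ],
  "only": "pos|contact"
}}

```text
position: [0.5068, -0.0922, 0.0455]
contact_force: [-0.1, 0.1, 0.8]
```

Call:
{"fn": "inch_along", "kwargs": {
  "plan": [
    {},
    {},
    {},
    {},
    {}
  ],
  "jaw": 0.05,
  "force": 35
}}

```text
clock: 7.12
position: [0.5091, -0.0926, 0.0477]
ee_rot: [0.002, 0.187, 0.982, -0.0]
contact_force: [-0.5, 0.9, 7.7]
width: 0.0634
gripper_force: 40.1
```

Call:
{"fn": "inch_along", "kwargs": {
  "plan": [
    {},
    {},
    {},
    {},
    {}
  ]
}}

```text
clock: 7.53
position: [0.509, -0.0926, 0.0476]
ee_rot: [0.002, 0.187, 0.982, -0.0]
contact_force: [-1.1, 0.1, 6.9]
width: 0.0632
gripper_force: 40.1
```

Call:
{"fn": "inch_along", "kwargs": {
  "plan": [
    {"dz": -0.02},
    {"dz": -0.04},
    {"dz": -0.04},
    {"dz": -0.04},
    {"dz": -0.04}
  ],
  "only": "pos|contact|width"
}}

```text
position: [0.5072, -0.092, 0.2282]
contact_force: [0.3, 0.2, -0.6]
width: 0.0631
```

Call:
{"fn": "inch_along", "kwargs": {
  "plan": [
    {"dx": -0.023, "dy": -0.031},
    {"dx": -0.023, "dy": -0.031},
    {"dx": -0.023, "dy": -0.031},
    {"dx": -0.023, "dy": -0.031},
    {}
  ],
  "only": "pos|contact"
}}

```text
position: [0.55, -0.2487, 0.2261]
contact_force: [-1.1, 0.6, -1.3]
```

Call:
{"fn": "inch_along", "kwargs": {
  "plan": [
    {"turn": 0.12},
    {"turn": 0.12},
    {"turn": 0.12},
    {"turn": 0.12},
    {"turn": 0.12}
  ],
  "only": "width"
}}

```text
width: 0.0633
```

Call:
{"fn": "inch_along", "kwargs": {
  "plan": [
    {"turn": 0.12},
    {"turn": 0.12},
    {"turn": 0.12},
    {"turn": 0.12},
    {"turn": 0.12}
  ],
  "only": "width"
}}

```text
width: 0.0631
```

Call:
{"fn": "inch_along", "kwargs": {
  "plan": [
    {"turn": 0.12},
    {"turn": 0.12},
    {"turn": 0.12},
    {"turn": 0.12},
    {"turn": 0.12}
  ],
  "only": "width"
}}

```text
width: 0.0631
```

Call:
{"fn": "inch_along", "kwargs": {
  "plan": [
    {"turn": 0.12},
    {"turn": 0.12},
    {"turn": 0.12},
    {"turn": 0.12},
    {"turn": 0.12}
  ]
}}

```text
clock: 10.03
position: [0.5477, -0.241, 0.2261]
ee_rot: [0.0, 0.984, 0.179, -0.0]
contact_force: [-0.6, -0.4, -1.4]
width: 0.0632
gripper_force: 39.2
```

Call:
{"fn": "inch_along", "kwargs": {
  "plan": [
    {"turn": 0.12},
    {"turn": 0.12},
    {"turn": 0.05},
    {}
  ]
}}

```text
clock: 10.37
position: [0.5477, -0.241, 0.2261]
ee_rot: [-0.0, 0.999, 0.038, 0.0]
contact_force: [0.7, 0.5, -0.9]
width: 0.0633
gripper_force: 39.2
```

Run:
```python
from h import *
i,K,T=cam('scene');j,_,_=cam('top')
cv2.imwrite('pics/raw_top4.png',j[:,:,::-1]);cv2.imwrite('pics/raw_scene4.png',i[:,:,::-1])
print(manip.get_state()['position'],manip.get_state()['ee_rot'])
save('s4',np.hstack([cv2.resize(i[145:220,170:245],(400,400),interpolation=cv2.INTER_CUBIC),cv2.resize(j[145:245,130:230],(400,400),interpolation=cv2.INTER_CUBIC)]))
```

```text
[ 0.54783152 -0.24106444  0.22609613] [3.67234319e-05 9.99245087e-01 3.88490333e-02 8.20780050e-05]
```

View pics/s4.png

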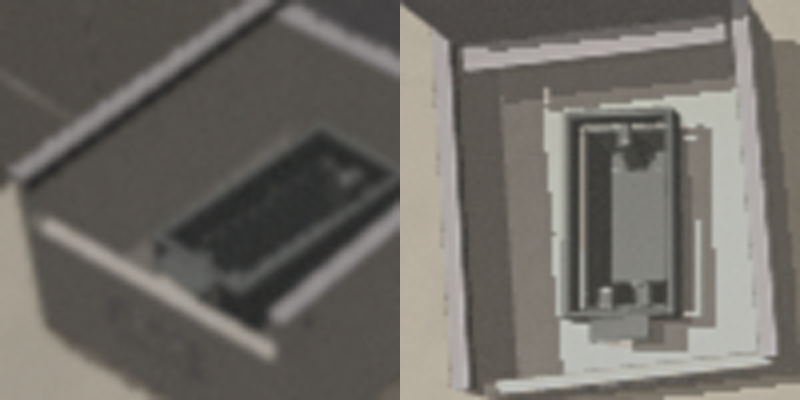

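The lower bin in the top view (right panel) has its rear corners at (568,110) and (680,112), its front corners at (560,315) and (678,317), and its tab at (620,328). I enlarge this and the held bin for precision.

Run:
```python
from m import *
j=cv2.imread('pics/raw_top4.png'); i=cv2.imread('pics/raw_scene4.png')
p=[.548,-.241,.228]
a=proj(K['top'],T['top'],p).round().astype(int);b=proj(K['scene'],T['scene'],p).round().astype(int);print(a,b)
f=lambda im,x,y,w,h:cv2.convertScaleAbs(cv2.resize(im[y:y+h,x:x+w],(400,600 if h>w else 300),interpolation=cv2.INTER_CUBIC),alpha=1.4)
L=f(j,164,168,40,60)           # x10
A=f(j,a[0]-40,a[1]-30,80,60); B=f(i,b[0]-50,b[1]-30,80,60)  # x5
cv2.imwrite('pics/s5.png',np.hstack([L,np.vstack([A,B])]))
```

```text
[372 158] [362 197]
```

View pics/s5.png

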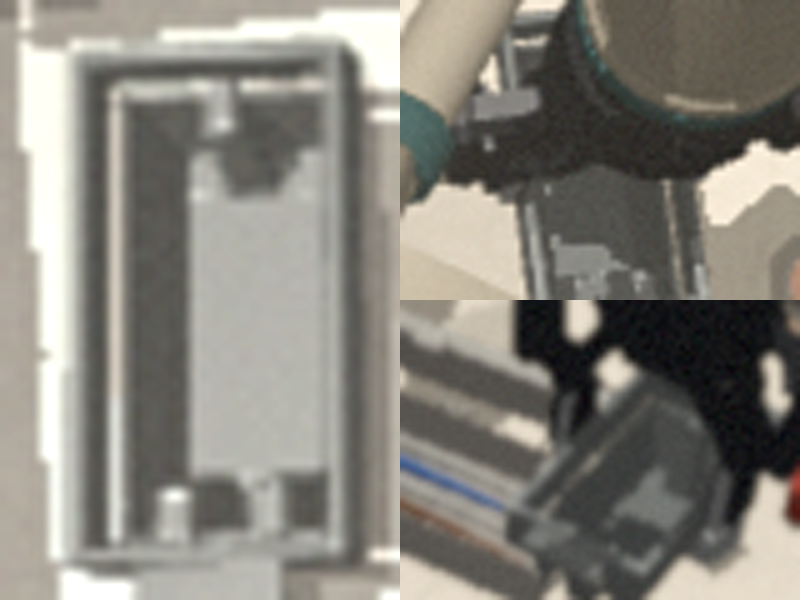

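Run:
```python
from m import *
np.set_printoptions(precision=4,suppress=True)
def rep(P,n):
    P=np.array(P)[:,:2]; d=P[2]+P[3]-P[0]-P[1]; print(n,P.tolist(),'c',P.mean(0),'sz',[round(float(np.linalg.norm(P[k]-P[(k+1)%4])),4) for k in range(4)],'yaw',np.arctan2(d[1],d[0]))
rep([ray(K['top'],T['top'],(164+u/10,168+v/10),.059) for u,v in[(62,562),(346,558),(346,48),(73,48)]],'top')
print('tab outer', ray(K['top'],T['top'],(164+210/10,168+600/10),.056), 'tab mid',ray(K['top'],T['top'],(130+220/4,145+328/4),.056))
s=5.3333
rep([ray(K['scene'],T['scene'],(170+u/s,145+v/s),.059) for u,v in[(150,243),(225,300),(400,172),(318,125)]],'scene')
# held bin, rim ring height assumptions, bottom-left corner in scene crop
```

```text
top [[0.4566055363862509, 0.1862720674079954], [0.45557391710610673, 0.12203180841422395], [0.5727252095460973, 0.12237558868290299], [0.5749003276889144, 0.1852827914216152]] c [0.515 0.154] sz [0.0642, 0.1172, 0.0629, 0.1183] yaw -0.002741579261809651
tab outer [0.4474 0.1534 0.056 ] tab mid [0.4496 0.1535 0.056 ]
scene [[0.45120263659937565, 0.17992328021865378], [0.44781729760609923, 0.12244437465685465], [0.5720326581787568, 0.1258218345912725], [0.5705919935177716, 0.18362774088095246]] c [0.5104 0.153 ] sz [0.0576, 0.1243, 0.0578, 0.1194] yaw 0.029063174965491025
```

Call:
{"fn": "inch_along", "kwargs": {
  "plan": [
    {"turn": 0.073},
    {"dx": -0.0034, "dy": -0.0394},
    {"dx": -0.0034, "dy": -0.0394},
    {"dx": -0.0034, "dy": -0.0394},
    {"dx": -0.0034, "dy": -0.0394}
  ],
  "only": "pos|contact"
}}

```text
position: [0.5335, -0.0824, 0.2258]
contact_force: [-0.2, 0.6, -1.1]
```

Call:
{"fn": "inch_along", "kwargs": {
  "plan": [
    {"dx": -0.0034, "dy": -0.0394},
    {"dx": -0.0034, "dy": -0.0394},
    {"dx": -0.0034, "dy": -0.0394},
    {"dx": -0.0034, "dy": -0.0394},
    {"dx": -0.0034, "dy": -0.0394}
  ],
  "only": "pos|contact"
}}

```text
position: [0.5158, 0.115, 0.2262]
contact_force: [0.1, 0.3, -0.8]
```

Call:
{"fn": "inch_along", "kwargs": {
  "plan": [
    {"dx": -0.0034, "dy": -0.04, "dz": 0.03},
    {"dz": 0.03},
    {"dz": 0.03},
    {},
    {}
  ]
}}

```text
clock: 11.92
position: [0.5123, 0.1464, 0.14]
ee_rot: [0.0, 1.0, 0.002, -0.002]
contact_force: [0.2, 0.3, -0.7]
width: 0.0635
gripper_force: 39.4
```

Run:
```python
from h import *
i,K,T=cam('scene');j,_,_=cam('top')
cv2.imwrite('pics/raw_top6.png',j[:,:,::-1]);cv2.imwrite('pics/raw_scene6.png',i[:,:,::-1])
p=manip.get_state()['position']
a=proj(K,T,p).round().astype(int); print(a)
f=lambda im,x,y:cv2.convertScaleAbs(cv2.resize(im[y:y+100,x:x+66],(396,600),interpolation=cv2.INTER_CUBIC),alpha=1.5)
print('off',a[0]-33,a[1]-50)
save('s6',np.hstack([f(j,150,150),f(i,a[0]-33,a[1]-50)]))
```

```text
[222 159]
off 189 109
```

View pics/s6.png

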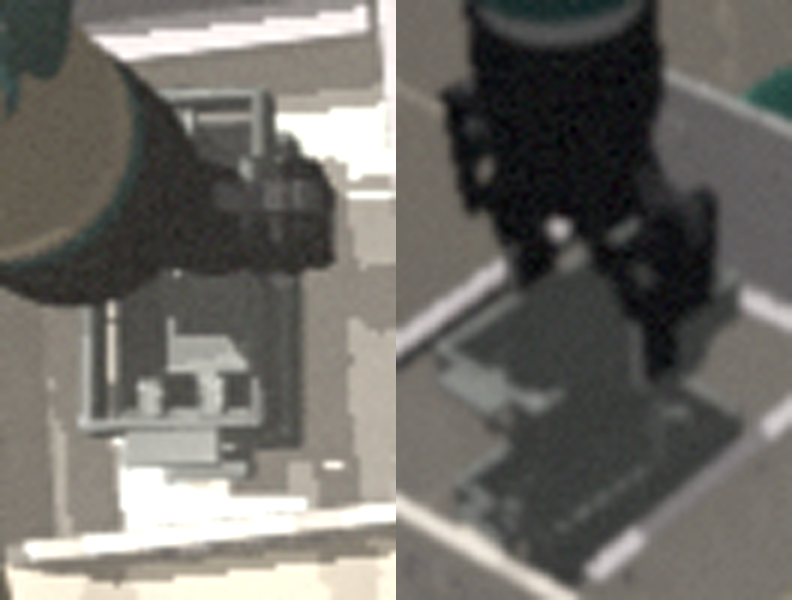

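Run:
```python
from m import *
np.set_printoptions(precision=4,suppress=True)
for u,v in[(82,428),(262,426),(273,92)]: print(ray(K['top'],T['top'],(150+u/6,150+v/6),.1424))
print('tab front mid',ray(K['top'],T['top'],(150+173/6,150+463/6),.139))
print('scene front-left',ray(K['scene'],T['scene'],(189+40/6,109+350/6),.1424))
for z in(.0,):
  pass
```

```text
[0.4526 0.1759 0.1424]
[0.4514 0.1137 0.1424]
[0.5686 0.1104 0.1424]
tab front mid [0.44   0.1452 0.139 ]
scene front-left [0.4491 0.1725 0.1424]
```

Call:
{"fn": "inch_along", "kwargs": {
  "plan": [
    {"dx": 0.0038, "dy": -0.009},
    {"dz": 0.02},
    {"dz": 0.015},
    {"dz": 0.01},
    {}
  ],
  "only": "pos|contact"
}}

```text
position: [0.5164, 0.1555, 0.0947]
contact_force: [0.2, -0.3, -0.8]
```

Call:
{"fn": "inch_along", "kwargs": {
  "plan": [
    {"dz": 0.005},
    {}
  ],
  "only": "pos|contact"
}}

```text
position: [0.5176, 0.1556, 0.0911]
contact_force: [0.3, 0.0, -1.7]
```

Call:
{"fn": "inch_along", "kwargs": {
  "plan": [
    {"dz": 0.004},
    {}
  ],
  "only": "pos|contact"
}}

```text
position: [0.5173, 0.1555, 0.0871]
contact_force: [0.1, 0.0, -0.3]
```

Call:
{"fn": "inch_along", "kwargs": {
  "plan": [
    {"dz": 0.004},
    {}
  ],
  "only": "pos|contact"
}}

```text
position: [0.517, 0.1554, 0.0827]
contact_force: [0.1, -0.1, -2.5]
```

Call:
{"fn": "inch_along", "kwargs": {
  "plan": [
    {"dz": 0.003},
    {}
  ],
  "only": "pos|contact"
}}

```text
position: [0.5169, 0.1554, 0.0796]
contact_force: [-0.3, -0.1, -0.5]
```

Call:
{"fn": "inch_along", "kwargs": {
  "plan": [
    {"dz": 0.002},
    {}
  ],
  "only": "pos|contact"
}}

```text
position: [0.5173, 0.1555, 0.0787]
contact_force: [-1.8, 0.1, 4.8]
```

Contact came exactly at the predicted nested height (0.0787). I release, lift and check.

Call:
{"fn": "inch_along", "kwargs": {
  "plan": [
    {},
    {},
    {},
    {},
    {}
  ],
  "jaw": 0.085
}}

```text
clock: 13.78
position: [0.5171, 0.1555, 0.0779]
ee_rot: [-0.0, 1.0, 0.002, -0.0]
contact_force: [0.1, 0.7, 0.1]
width: 0.0849
gripper_force: 0.0
```

Call:
{"fn": "inch_along", "kwargs": {
  "plan": [
    {"dz": -0.02},
    {"dz": -0.04},
    {"dz": -0.04},
    {"dz": -0.04},
    {"dz": -0.04}
  ],
  "only": "pos|contact"
}}

```text
position: [0.5167, 0.1554, 0.2598]
contact_force: [1.3, -0.3, 0.8]
```

Call:
{"fn": "inch_along", "kwargs": {
  "plan": [
    {"dy": 0.04},
    {"dy": 0.04},
    {"dy": 0.04},
    {"dy": 0.04},
    {"dy": 0.04}
  ],
  "only": "pos"
}}

```text
position: [0.5174, -0.0461, 0.2582]
```

Call:
{"fn": "inch_along", "kwargs": {
  "plan": [
    {"dy": 0.04},
    {"dy": 0.04},
    {"dy": 0.04},
    {"dy": 0.04},
    {}
  ],
  "only": "pos"
}}

```text
position: [0.5184, -0.2121, 0.2575]
```

Run:
```python
from h import *
i,K,T=cam('scene');j,_,_=cam('top')
f=lambda im,x,y:cv2.convertScaleAbs(cv2.resize(im[y:y+100,x:x+100],(400,400),interpolation=cv2.INTER_CUBIC),alpha=1.4)
save('s7',np.hstack([f(j,130,145),f(i,165,135)]))
```

```text
(no output)
```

View pics/s7.png

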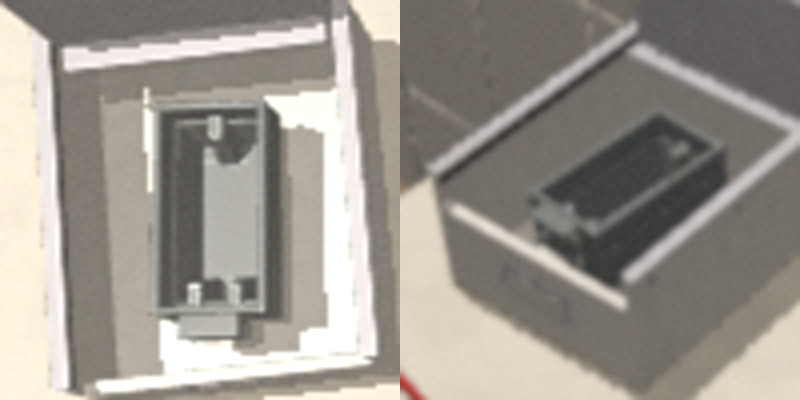

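The bins sit one in the other with both tabs to the front (about (208,325) in the left panel). The cover still stands upright at the rear, and the bystanders were not approached. I hand in.

```bash
python3 -c "
from rig import manip
print(manip.sign_off())"
```

```text
the job is handed in; nothing more can be done
None
```

I handed the job in at about 15 s of the 58 s: the cover is folded to its stop, and the loose bin is seated in the lower bin at the nested height, tabs together. The hand-in returned no verdict.

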